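# Take a ring gauge from the tilt-out bin

### The arm

A 7-joint arm with a two-finger parallel gripper is mounted at the origin on a cart in front of the work surface, level with it; the furniture and walls round the work are solid. World frame = base frame: x ahead of the robot, y to its left, z up, the work surface at z = 0. Lengths are in m, angles in rad, forces in N, time in s.
With the tool pointing down it reaches from about 0.4 to 0.875 m from the base axis. Payload 4.4 kg.
Tool frame: the origin (TCP) lies midway between the tips of the shut fingers; the grasp point (between the pads) lies 19 mm behind it (bot.grip_point_offset is the distance from the TCP to the grasp point, in m); z points along the fingers, y is the direction in which the jaws open and shut (so a half turn about z gives the same grasp; the last joint's range is limited). The gripper opens to 85 mm and grips with 20 to 120 N. Pads are 22 mm wide; open, the fingers measure 114 mm over their backs; the gripper's body (76 mm by 85 mm) begins 54 mm behind the grasp point. The pads swing forward as they close: fully open they stand 13 mm farther back than shut.
Start: joints at [-1.279, 0.628, 0.038, 1.517, -0.027, 0.996, -0.02], TCP at [0.228, 0.609, 0.231] pointing down, gripper open.
Joint ranges: [-3.06, 3.06], [-0.37, 2.12], [-1.25, 1.32], [0.18, 2.47], [-1.1, 4.24], [0.23, 1.98], [-2.94, 2.94]. Speed limits (rad/s): [2.57, 2.57, 3.14, 3.14, 3.14, 3.14, 3.14].

### API

Orientations are given as [roll, pitch, yaw] about the fixed x, y, z axes, in that order (R = Rz(yaw) Ry(pitch) Rx(roll)).
In Python, from bench import bot gives the robot as it stands.
- The arm moves only by the tool carry_out, never from a script. Its argument "steps" is a list of rows, each a list of 5 numbers: the shift along the tool's x, y, z in m, then the turn about the tool's z in rad, then the finger opening in m, from 0 to 0.0854. In form: [[dx, dy, dz, yaw, grip], ...]. A call has 1 to 20 rows; each row shifts and turns the commanded pose from where the row before left it, along the tool's axes as they then stand; what a row does not reach is not made up. A row lasts 1/8 s, in which the tool goes at most 62.5 mm and 10.7 degrees, less where a joint would pass 70% of its speed; a pose out of reach is approached as far as the arm can. A call is refused whole if a number of a shift passes 0.0625 or a number of a turn 0.188, either way. A call with a gripper value outside its range is refused whole. The fingers move at their own pace and stop on an object; "squeeze" is the grip in N (left out, the last holds). Time passes only in rows, so rows that do not move let the fingers close. It gives the time, the measured TCP pose, the force and the opening at its end, in the units of the state.
- bot.get_obs(): the state, without advancing time (a new reading comes with each control period).
- bot.snapshot(name): name is "scene" or "side" or "wrist"; returns (picture, depth): 400x640x3 uint8, blue, green, red; 400x640 float32, m along the optical axis (not along the pixel's ray), 0 where there is no reading.
- bot.camera_info(name): a dict with "fx", "fy", "cx", "cy" (pixels), "distortion" ([k1, k2, p1, p2, k3] as OpenCV has them; the pictures are not rectified), "R" (3x3) and "t" (3): a world point X has camera coordinates R X + t. Camera axes: x right, y down, z forward; pixel columns grow to the right and rows downward; lengths in m; the calibration is good to about 2 mm. A picture is of the moment at which its call begins: read the wrist's pose just before it. camera_info takes no time and is no camera call; for the wrist camera it gives the pose at the moment of the call.
- bot.job_done(): hands the job in, once; it reports no verdict.
The state is a dict: "clock": time; "qpos": joint angles; "qvel": joint speeds; "joint_torque": joint torques, N m; "ee_pos": TCP position; "eef_rot": TCP orientation; "force": force on the tool from outside, world axes, zero at the start; "torque": the same for the moment, N m; "grip_width": finger opening in m.
Only numpy, scipy, OpenCV 4.12 (cv2) and the standard library are available. Lean on these libraries where they do the work, as an engineer would, in place of code of your own. Each camera call takes 0.05 s, during which the arm holds its last target.

### The job

Tilt the yellow tilt-out bin forward by its black handle as far as it goes, take the small steel ring out of it and lay the ring flat on the round black pad. Leave the yellow bin tilted open and the red and green bins shut.

Things in the scene. Friction and masses are not known exactly. Their poses are not given: they have to be found in the camera images.
- yellow_bin (a joint): tilt of the yellow bin: 0 shut, 0.70 rad fully forward at its stop. One of 3 alike tilt-out bins (any order, 140 mm apart) in grey housings whose tops are 103 mm above the bench. Bin 106 mm wide (100 inside), front 80 mm high, pivot along its bottom front edge 18 mm above the bench. Stays at any angle (2.5 N at the handle). Open gap above the ring 70 mm front to back; shut 18 mm
- yellow_handle (a point): centre of the yellow bin's black handle: drum 16 mm across, 20 mm long, axis level along the pivot, near the front's top; pinch its flat ends from above; it can turn between the fingers. Frame turns with the bin; when shut: x level into the bin, y along the pivot, z up. Pivot axis at x +32, z -72 mm in it. Shut 90 mm above the bench and 28 mm ahead of the front; open 52 mm high
- small_ring: loose steel ring, 34 mm across, 12 mm high, 0.07 kg, in the yellow bin. Origin: centre of underside; z its axis. Bin shut: it leans 0.70 rad, at the back. Fully open: it lies flat on the then level floor, 58 mm above the bench, 2.5 mm behind the pivot line, within 10 mm of the bin's middle. Grasp its rim parallel to the pivot: 22 mm or more free at each side
- pad: round black rubber pad fixed on the bench to the left of the bins, 120 mm across, 4 mm thick; origin at the centre of its underside
- red_bin (a joint): tilt of the red bin, a bystander: 0 shut, 0.70 rad open; to stay shut
- green_bin (a joint): tilt of the green bin, a bystander: 0 shut, 0.70 rad open; to stay shut
Not all that is in view belongs to the job. Several things have the shape of the pad; the one meant has the colours described above.

How it is judged:
On the way, in this order (a step that is already met when the one before it is completed fails the run):
1. the yellow bin is tilted out to its stop (value of joint yellow_bin above 0.6 rad), for 0.2 s.
2. the ring is lifted out of the open bin (height (world z) of small_ring above 0.1 m and value of joint yellow_bin above 0.5 rad), for 0.1 s.
At the end, for the whole second after the job is handed in: The small ring lies flat (within 10 degrees) and at rest on the black pad, its centre within 47 mm of the pad's centre; the yellow bin is still tilted open (more than 0.5 rad), the red and green bins are shut (less than 0.15 rad) (horizontal distance between small_ring and pad below 0.047 m and height (world z) of small_ring below 0.02 m and angle between the z axis of small_ring and the z axis of pad, either way round below 0.17 rad and linear speed of small_ring below 0.02 m/s and value of joint yellow_bin above 0.5 rad and value of joint each of red_bin, green_bin below 0.15 rad); the robot touches nothing.
It fails at once if the red or the green bin is tilted open (value of joint any of red_bin, green_bin above 0.2 rad).
It also fails if it takes over 51 s, if anything falls off the work surface, if the arm or the gripper's body presses on something with over 40 N, if the wrist force passes 120 N, or if a joint passes its speed limit or range.

## Working session

There is one attempt and no reset: what is moved stays moved. The work goes in short steps, Python scripts to look and compute and a tool call to move; the robot and the scene stay as the last step left them, time stands still between calls to the robot, and variables do not carry over. Pictures are saved under pics/ and viewed, and the job is handed in when it is done.

Besides the shell and the picture viewer there is one more tool, called as name([rows], argument=value, ...), one row to a line, values as JSON. carry_out: Moves the arm, as the interface text tells. Its arguments: {"type":"object","properties":{"steps":{"type":"array"},"squeeze":{"type":"number"}},"required":["steps"]}

```bash
mkdir -p pics; ls; cat > h.py <<'E'
from bench import bot
import numpy as np, cv2
def snap(name,tag):
    info=bot.camera_info(name)
    im,d=bot.snapshot(name)
    cv2.imwrite(f'pics/{tag}.png',im); np.savez(f'pics/{tag}.npz',im=im,d=d,**{k:np.array(v) for k,v in info.items()})
    return im,d,info
def w(tag,u,v,r=1,z=None):
    f=np.load(f'pics/{tag}.npz')
    K=np.array([[f['fx'],0,f['cx']],[0,f['fy'],f['cy']],[0,0,1]],float)
    p=cv2.undistortPoints(np.array([[[u,v]]],float),K,f['distortion'].astype(float))[0,0]
    ray=np.array([p[0],p[1],1.]); R,t=f['R'],f['t']
    if z is not None:
        o=-R.T@t; dd=R.T@ray; return o+dd*(z-o[2])/dd[2]
    p_=f['d'][int(v)-r:int(v)+r+1,int(u)-r:int(u)+r+1]; p_=p_[p_>0]
    if len(p_)==0: return None
    return R.T@(ray*np.median(p_)-t)
def crop(tag,x0,y0,x1,y1,k,out):
    im=cv2.imread(f'pics/{tag}.png')[y0:y1,x0:x1]
    cv2.imwrite(f'pics/{out}.png',cv2.resize(im,None,fx=k,fy=k,interpolation=cv2.INTER_CUBIC))
E
python3 - <<'E'
from h import *
np.set_printoptions(precision=4,suppress=True)
print(bot.get_obs())
for n in('scene','side','wrist'): snap(n,n+'0')
E
```

```text
pics
{'clock': 0.0, 'qpos': array([-1.2788,  0.6293,  0.0384,  1.5184, -0.027 ,  0.9963, -0.02  ]), 'qvel': array([ 0.0004,  0.0013, -0.0011,  0.0004,  0.0006,  0.0009,  0.0017]), 'joint_torque': array([  0.0006, -56.34  ,   1.2268, -19.3432,   0.011 ,   0.0107,
        -0.    ]), 'ee_pos': array([0.2274, 0.6083, 0.2304]), 'eef_rot': array([-3.1397,  0.    ,  2.7838]), 'force': array([-0.5199,  0.5653,  0.062 ]), 'torque': array([0.0103, 0.0349, 0.0079]), 'grip_width': 0.08565346162453118}
```

View pics/scene0.png

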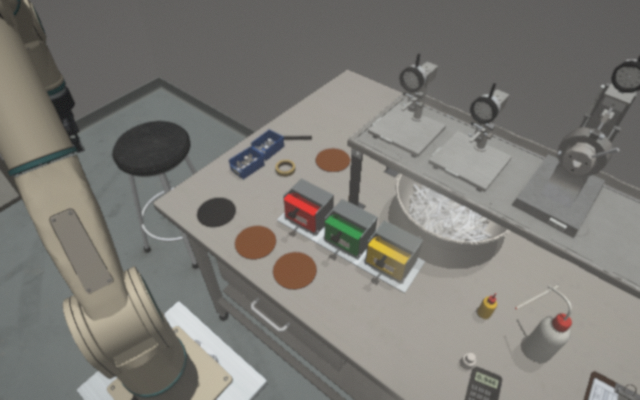

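View pics/side0.png

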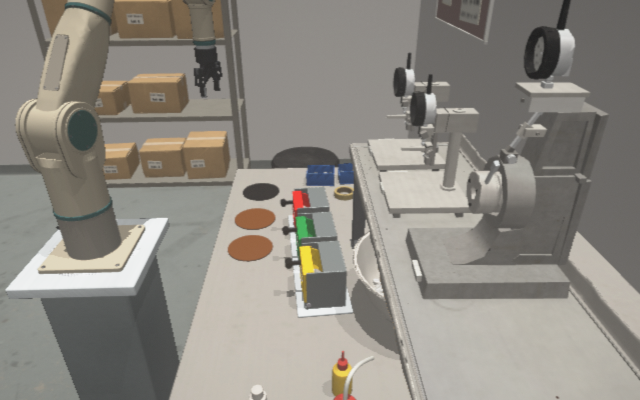

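View pics/wrist0.png

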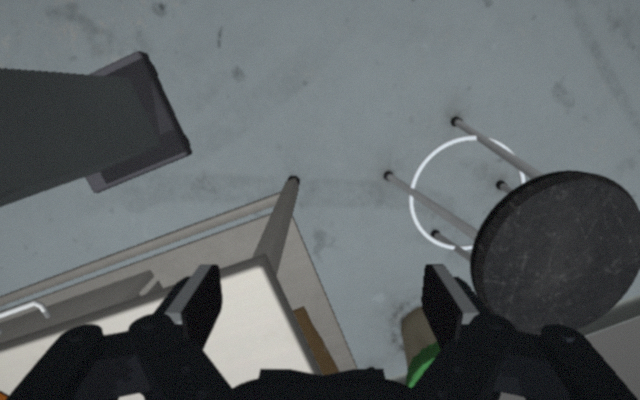

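Scene: the black pad is at (216,211). Round look-alikes are the brown pads at (255,242), (294,270) and (333,159), and the stool seat at (151,147). The bins are red (308,207), green (350,230) and yellow (393,253), and the yellow handle is near (376,280). The gold ring at (285,168) is not the one I want. I'll check close crops.

```bash
python3 - <<'E'
from h import *
crop('scene0',270,170,440,300,4.5,'c1'); crop('side0',230,170,370,320,4,'c2')
E
```

```text
(no output)
```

View pics/c1.png

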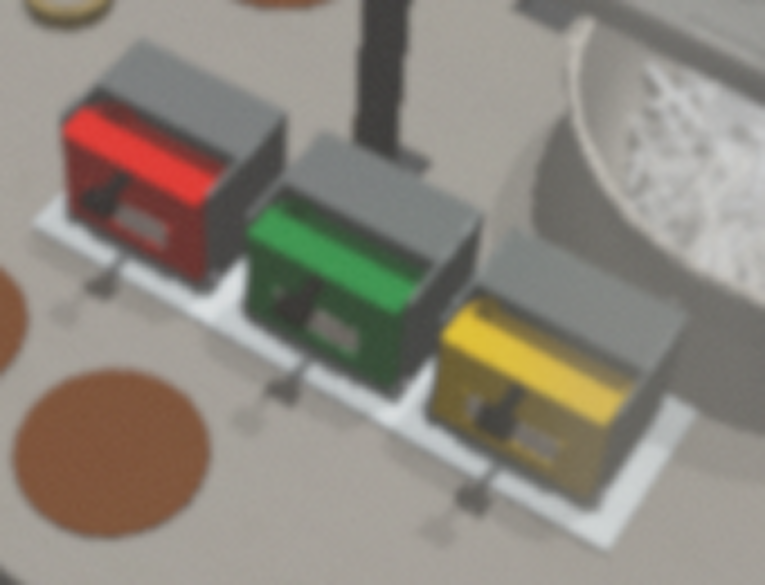

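View pics/c2.png

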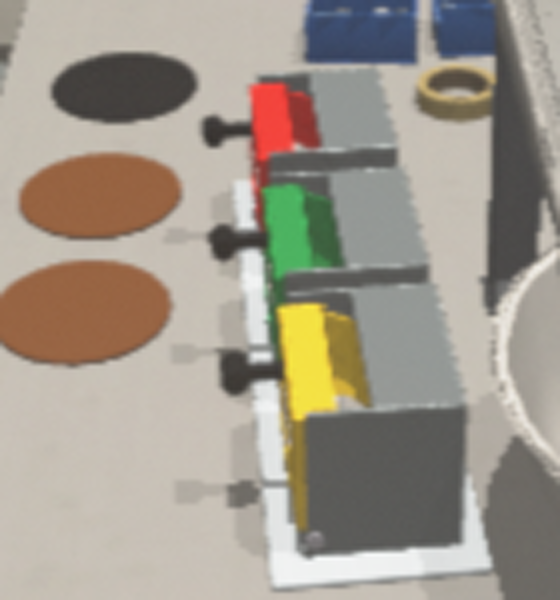

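```bash
python3 - <<'E'
from h import *
np.set_printoptions(precision=4,suppress=True)
c1=lambda x,y:(270+x/4.5,170+y/4.5); c2=lambda x,y:(230+x/4,170+y/4)
for n,p in dict(rh=(103,285),gh=(287,388),yh=(474,492)).items():
    u=c1(*p); print(n,u,w('scene0',*u,z=.09),w('scene0',*u))
for n,p in dict(rh=(212,130),gh=(222,241),yh=(236,372)).items():
    u=c2(*p); print(n,u,w('side0',*u,z=.09),w('side0',*u))
for n,p in dict(rBL=(145,40),rBR=(287,117),gBL=(325,132),gBR=(483,215),yBL=(510,230),yBR=(688,320)).items():
    u=c1(*p); print(n,w('scene0',*u,z=.103))
for n,p in dict(yBL=(435,285),yBR=(465,402),gBL=(408,170),rBL=(378,68)).items():
    u=c2(*p); print(n,w('side0',*u,z=.103))
for n,p in dict(yTL=(470,305),yTR=(618,415)).items():
    print(n,w('scene0',*c1(*p),z=.098),w('scene0',*c1(*p)))
print('pad',w('scene0',216,211.5,z=.004),w('scene0',216,211),w('side0',261,191,z=.004),w('side0',261,191))
E
```

```text
rh (292.8888888888889, 233.33333333333334) [0.4507 0.0246 0.09  ] [ 0.5001  0.0752 -0.001 ]
gh (333.77777777777777, 256.22222222222223) [ 0.4621 -0.1045  0.09  ] [ 0.512  -0.0674  0.    ]
yh (375.3333333333333, 279.3333333333333) [ 0.4728 -0.225   0.09  ] [ 0.5237 -0.2     0.0004]
rh (283.0, 202.5) [0.4975 0.0672 0.09  ] [0.4978 0.0615 0.0932]
gh (285.5, 230.25) [ 0.5083 -0.0743  0.09  ] [ 0.5087 -0.0813  0.0945]
yh (289.0, 263.0) [ 0.5198 -0.209   0.09  ] [ 0.5201 -0.2162  0.0953]
rBL [0.6104 0.1308 0.103 ]
rBR [0.6155 0.0171 0.103 ]
gBL [ 0.6206 -0.0091  0.103 ]
gBR [ 0.6274 -0.1233  0.103 ]
yBL [ 0.628  -0.1424  0.103 ]
yBR [ 0.6373 -0.2591  0.103 ]
yBL [ 0.6335 -0.1478  0.103 ]
yBR [ 0.6411 -0.2582  0.103 ]
gBL [ 0.626  -0.0152  0.103 ]
rBL [0.6135 0.1295 0.103 ]
yTL [ 0.5703 -0.154   0.098 ] [ 0.5769 -0.1504  0.0882]
yTR [ 0.5594 -0.2611  0.098 ] [ 0.5585 -0.2615  0.0994]
pad [0.4107 0.3093 0.004 ] [0.4123 0.3113 0.0034] [0.4142 0.3048 0.004 ] [0.4141 0.3051 0.0038]
```

```bash
python3 - <<'E'
from h import *
np.set_printoptions(precision=4,suppress=True)
c1=lambda x,y:(270+x/4.5,170+y/4.5)
for n,p in dict(rh=(102,197),gh=(296,303),yh=(495,416)).items():
    u=c1(*p); print(n,u,w('scene0',*u,z=.09),w('scene0',*u))
crop('scene0',350,230,430,300,9,'c3'); crop('side0',270,240,350,310,9,'c4')
E
```

```text
rh (292.6666666666667, 213.77777777777777) [0.5008 0.0706 0.09  ] [0.4973 0.067  0.096 ]
gh (335.77777777777777, 237.33333333333331) [ 0.5124 -0.0714  0.09  ] [ 0.5087 -0.0742  0.0961]
yh (380.0, 262.44444444444446) [ 0.5207 -0.2061  0.09  ] [ 0.5165 -0.2081  0.0968]
```

View pics/c3.png

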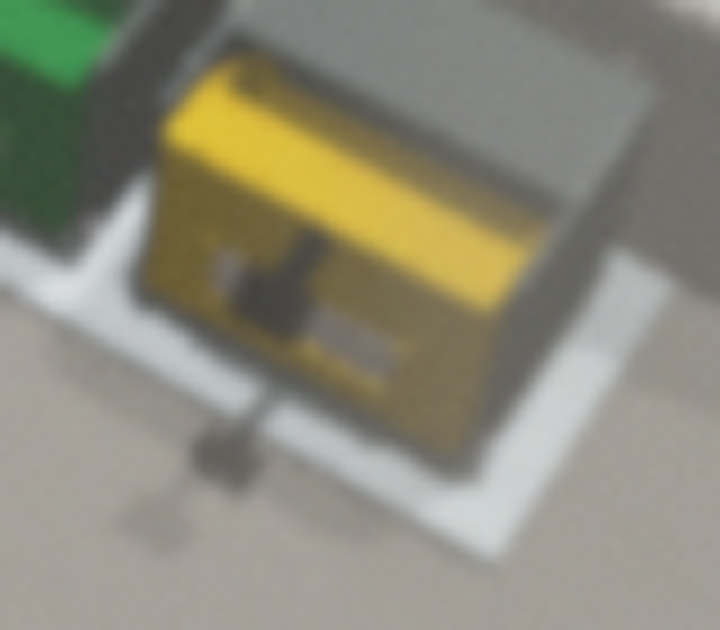

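View pics/c4.png

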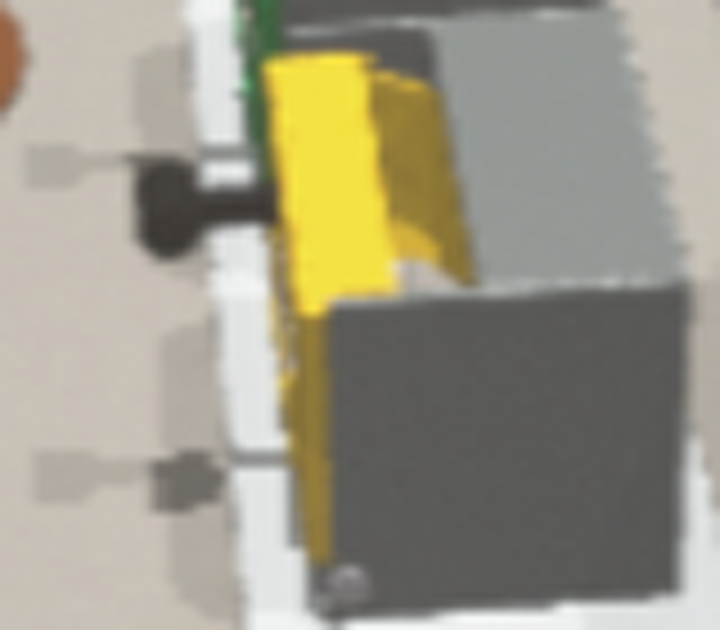

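Candidates are settled: yellow bin with drum at scene (380,263), the same drum at side (288,263); black pad at scene (216,211). The dark blob at (375,279) is the handle's shadow. H≈(0.520,-0.207,0.09), which agrees between the two cameras, and the row is turned about 0.078 rad.

```bash
cat >> h.py <<'E'
def rows(tgt,yaw,n,p0=None,y0=None):
    o=bot.get_obs(); p=np.array(o['ee_pos'] if p0 is None else p0); y=o['eef_rot'][2] if y0 is None else y0
    d=(np.array(tgt)-p)/n; dy=(yaw-y)/n
    for i in range(n):
        yy=y+dy*i
        tx=np.array([np.cos(yy),np.sin(yy)]); ty=np.array([np.sin(yy),-np.cos(yy)])
        print([round(float(v),3) for v in (d[:2]@tx,d[:2]@ty,-d[2],-dy)])
E
python3 - <<'E'
from h import *
print(bot.grip_point_offset)
rows([.517,-.207,.215],.078,16)
E
```

```text
0.0187
[-0.035, -0.041, 0.001, 0.169]
[-0.041, -0.035, 0.001, 0.169]
[-0.047, -0.028, 0.001, 0.169]
[-0.051, -0.019, 0.001, 0.169]
[-0.053, -0.01, 0.001, 0.169]
[-0.054, -0.001, 0.001, 0.169]
[-0.054, 0.008, 0.001, 0.169]
[-0.051, 0.017, 0.001, 0.169]
[-0.048, 0.025, 0.001, 0.169]
[-0.043, 0.033, 0.001, 0.169]
[-0.037, 0.04, 0.001, 0.169]
[-0.03, 0.045, 0.001, 0.169]
[-0.022, 0.05, 0.001, 0.169]
[-0.013, 0.052, 0.001, 0.169]
[-0.004, 0.054, 0.001, 0.169]
[0.005, 0.054, 0.001, 0.169]
```

carry_out([
  [-0.035, -0.041, 0.001, 0.169, 0.085],
  [-0.041, -0.035, 0.001, 0.169, 0.085],
  [-0.047, -0.028, 0.001, 0.169, 0.085],
  [-0.051, -0.019, 0.001, 0.169, 0.085],
  [-0.053, -0.01, 0.001, 0.169, 0.085],
  [-0.054, -0.001, 0.001, 0.169, 0.085],
])

```text
clock: 0.9
ee_pos: [0.3381, 0.3015, 0.2253]
eef_rot: [3.141, -0.0, 1.764]
force: [0.9, 0.5, -0.5]
grip_width: 0.0851
```

carry_out([
  [-0.054, 0.008, 0.001, 0.169, 0.06],
  [-0.051, 0.017, 0.001, 0.169, 0.06],
  [-0.048, 0.025, 0.001, 0.169, 0.06],
  [-0.043, 0.033, 0.001, 0.169, 0.06],
  [-0.037, 0.04, 0.001, 0.169, 0.06],
  [-0.03, 0.045, 0.001, 0.169, 0.06],
  [-0.022, 0.05, 0.001, 0.169, 0.06],
  [-0.013, 0.052, 0.001, 0.169, 0.06],
  [-0.004, 0.054, 0.001, 0.169, 0.06],
  [0.005, 0.054, 0.001, 0.169, 0.06],
  [0, 0, 0, 0, 0.06],
])

```text
clock: 2.28
ee_pos: [0.5203, -0.212, 0.2152]
eef_rot: [3.137, 0.0, 0.073]
force: [-0.3, 0.6, 0.8]
grip_width: 0.06
```

```bash
python3 - <<'E'
from h import *
o=bot.get_obs();print(o['ee_pos'],o['eef_rot'],o['qpos'])
snap('wrist','w1');snap('side','s1')
E
```

```text
[ 0.52031061 -0.21204996  0.21519908] [3.13714316e+00 1.78244648e-04 7.34149119e-02] [-0.14571019  0.63519418  0.77594462  1.80154283 -0.54071819  0.92833218
 -0.63028964]
```

View pics/w1.png

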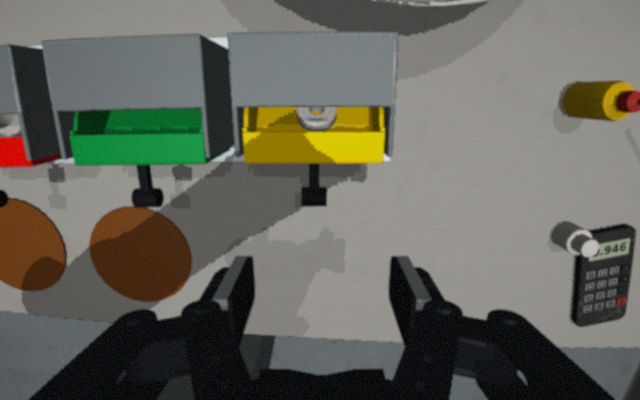

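View pics/s1.png

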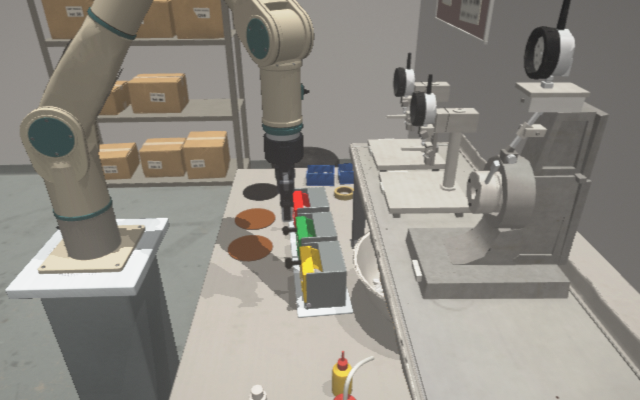

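Wrist view: yellow drum at (314,196), the ring in the yellow bin at (316,115). The calculator and bottles are off to the right.

```bash
python3 - <<'E'
from h import *
np.set_printoptions(precision=4,suppress=True)
print('yh',w('w1',314,196),w('w1',314,196,z=.094)); print('gh',w('w1',148,197),w('w1',148,197,z=.094))
for u in ((303,196),(325,196),(303,204),(325,204)): print(u,w('w1',*u,z=.09))
print('front edge',w('w1',250,163,z=.09),w('w1',380,160,z=.09))
print('housing',w('w1',230,33),w('w1',396,33,z=.103),w('w1',230,33,z=.103))
print('ring',w('w1',316,115))
crop('w1',220,20,400,220,3.5,'c5')
E
```

```text
yh [ 0.5204 -0.2062  0.0974] [ 0.5194 -0.2062  0.094 ]
gh [ 0.5104 -0.0753  0.0978] [ 0.5092 -0.0734  0.094 ]
(303, 196) [ 0.5176 -0.1974  0.09  ]
(325, 196) [ 0.5189 -0.215   0.09  ]
(303, 204) [ 0.5109 -0.1978  0.09  ]
(325, 204) [ 0.5122 -0.2155  0.09  ]
front edge [ 0.5414 -0.1546  0.09  ] [ 0.551  -0.2556  0.09  ]
housing [ 0.6328 -0.1415  0.1024] [ 0.6407 -0.254   0.103 ] [ 0.6327 -0.1416  0.103 ]
ring [ 0.58   -0.2033  0.0598]
```

View pics/c5.png

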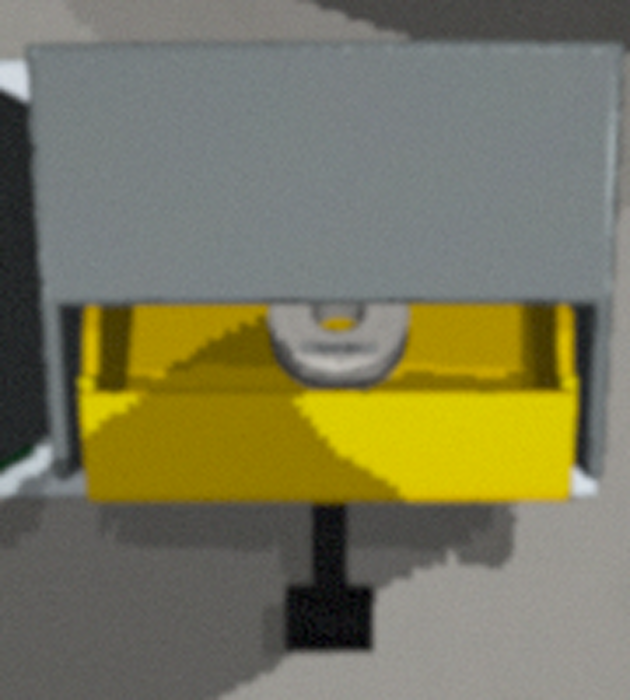

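carry_out([
  [-0.004, -0.0055, 0.03, 0, 0.05],
  [0, 0, 0.035, 0, 0.05],
  [0, 0, 0.035, 0, 0.05],
  [0, 0, 0.03, 0, 0.05],
  [0, 0, 0.013, 0, 0.05],
  [0, 0, 0, 0, 0.05],
])

```text
clock: 3.12
ee_pos: [0.5156, -0.2007, 0.0721]
eef_rot: [-3.14, 0.001, 0.081]
force: [0.8, -0.3, 0.8]
grip_width: 0.05
```

```bash
python3 - <<'E'
from h import *
o=bot.get_obs();print(o['ee_pos'],o['eef_rot'],o['force'],o['grip_width'])
snap('wrist','w2');snap('side','s2');crop('s2',250,180,370,300,5,'c6')
E
```

```text
[ 0.51557398 -0.20065146  0.07206391] [-3.14038344e+00  9.40093905e-04  8.11155404e-02] [ 0.77217416 -0.34370046  0.76889205] 0.04998593822957779
```

View pics/w2.png

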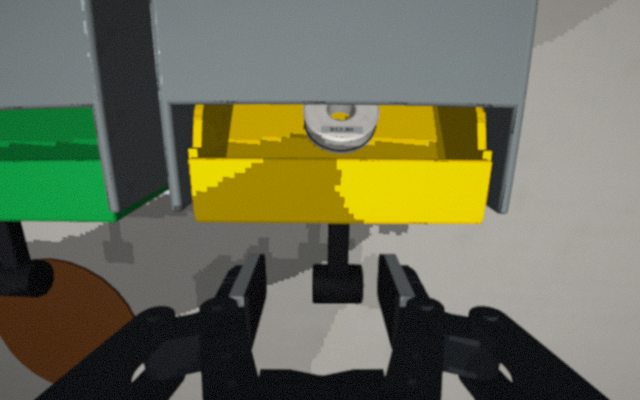

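View pics/c6.png

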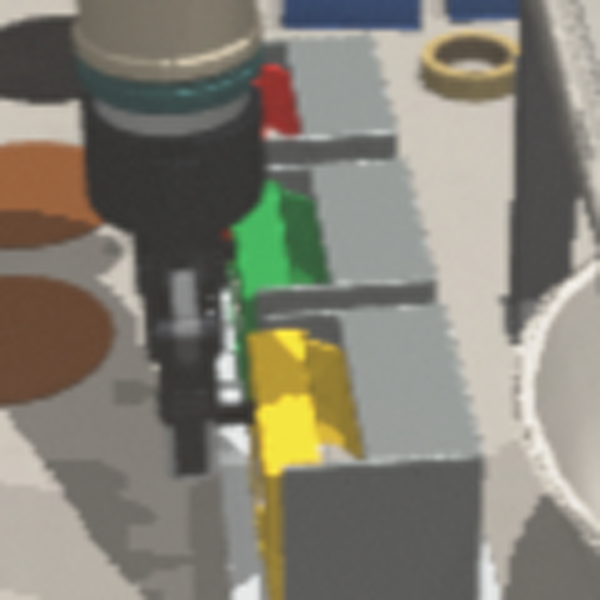

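Wrist: drum at (338,284), jaw middle near x≈321. I need about 6 mm along tool +y before closing.

carry_out([
  [0, 0.006, 0, 0, 0.05],
  [0, 0, 0, 0, 0.05],
  [0, 0, 0, 0, 0.05],
], squeeze=30)

```text
clock: 3.6
ee_pos: [0.5165, -0.2079, 0.0726]
eef_rot: [3.142, -0.001, 0.08]
force: [0.5, -0.4, 0.0]
grip_width: 0.0503
```

```bash
python3 - <<'E'
from h import *
o=bot.get_obs();print(o['ee_pos'],o['eef_rot'],o['force'],o['grip_width'])
snap('wrist','w3')
E
```

```text
[ 0.51646281 -0.20794431  0.07262661] [ 3.14150821e+00 -5.21452099e-04  7.95742388e-02] [ 0.47433332 -0.36576773  0.0058489 ] 0.05032236786370818
```

View pics/w3.png

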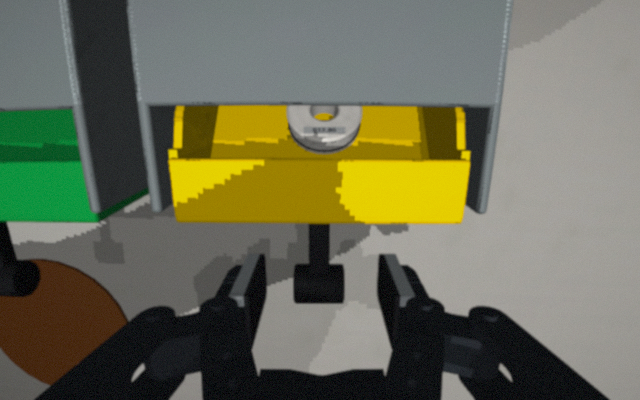

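Centred now. Closing.

carry_out([
  [0, 0, 0, 0, 0.03],
  [0, 0, 0, 0, 0.01],
  [0, 0, 0, 0, 0.01],
  [0, 0, 0, 0, 0.01],
  [0, 0, 0, 0, 0.01],
], squeeze=30)

```text
clock: 4.28
ee_pos: [0.5161, -0.2069, 0.0723]
eef_rot: [-3.14, 0.0, 0.08]
force: [-1.5, 4.5, 5.5]
grip_width: 0.0196
```

carry_out([
  [-0.0035, 0, 0.0015, 0, 0.01],
  [-0.0035, 0, 0.002, 0, 0.01],
  [-0.0034, 0, 0.002, 0, 0.01],
  [-0.0033, 0, 0.0023, 0, 0.01],
  [-0.0031, 0, 0.0024, 0, 0.01],
  [-0.003, 0, 0.0025, 0, 0.01],
  [-0.0029, 0, 0.0026, 0, 0.01],
  [-0.0028, 0, 0.0028, 0, 0.01],
])

```text
clock: 5.28
ee_pos: [0.4924, -0.2087, 0.0547]
eef_rot: [-3.14, -0.003, 0.081]
force: [0.6, 5.2, 8.2]
grip_width: 0.019
```

carry_out([
  [-0.0026, 0, 0.003, 0, 0.01],
  [-0.0025, 0, 0.003, 0, 0.01],
  [-0.0023, 0, 0.0032, 0, 0.01],
  [-0.0022, 0, 0.0033, 0, 0.01],
  [-0.002, 0, 0.0034, 0, 0.01],
  [-0.0018, 0, 0.0035, 0, 0.01],
  [-0.001, 0, 0.002, 0, 0.01],
  [0, 0, 0, 0, 0.01],
])

```text
clock: 6.28
ee_pos: [0.4769, -0.2099, 0.0327]
eef_rot: [-3.14, -0.0, 0.081]
force: [-0.3, 3.8, 3.6]
grip_width: 0.0194
```

```bash
python3 - <<'E'
from h import *
o=bot.get_obs();print(o['ee_pos'],o['eef_rot'],o['force'],o['grip_width'])
snap('wrist','w4');snap('side','s4');crop('s4',250,180,370,300,5,'c7')
E
```

```text
[ 0.47693682 -0.20985329  0.03272316] [-3.13985226e+00 -4.31573210e-04  8.05031047e-02] [-0.30338875  3.76000891  3.57640114] 0.019350901526153024
```

View pics/w4.png

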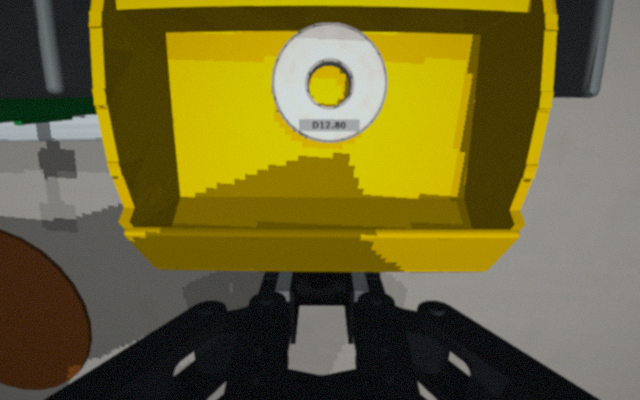

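View pics/c7.png

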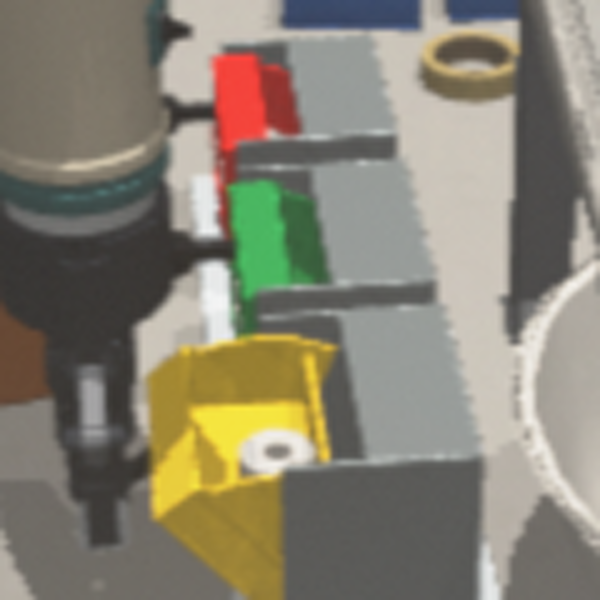

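Bin fully open, ring lying flat. Wrist: rim spans x 272–386 and y 23–142, centre about (329,83).

```bash
python3 - <<'E'
from h import *
np.set_printoptions(precision=4,suppress=True)
for u in ((329,83),(272,84),(386,84),(329,24),(329,140)): print(u,w('w4',*u,z=.07))
print('d',w('w4',295,84,r=2),w('w4',365,84,r=2),w('w4',220,150,r=2))
print('walls',w('w4',178,195,z=.058),w('w4',470,195,z=.058))
E
```

```text
(329, 83) [ 0.5549 -0.2055  0.07  ]
(272, 84) [ 0.5534 -0.1891  0.07  ]
(386, 84) [ 0.5561 -0.2219  0.07  ]
(329, 24) [ 0.5707 -0.2041  0.07  ]
(329, 140) [ 0.5386 -0.2069  0.07  ]
d [ 0.5539 -0.1957  0.0694] [ 0.5555 -0.2159  0.0696] [ 0.5311 -0.1707  0.0583]
walls [ 0.514  -0.1555  0.058 ] [ 0.5223 -0.2587  0.058 ]
```

carry_out([
  [0, 0, 0, 0, 0.03],
  [0, 0, 0, 0, 0.04],
  [-0.003, 0, 0, 0, 0.045],
  [0, 0, -0.01, 0, 0.045],
  [0, 0, -0.03, 0, 0.045],
  [0, 0, -0.04, 0, 0.045],
  [0, 0, -0.04, 0, 0.048],
  [0.04, 0.0015, 0, 0, 0.048],
  [0.041, 0, 0, 0, 0.048],
  [0, 0, 0, 0, 0.048],
  [0, 0, 0, 0, 0.048],
])

```text
clock: 7.75
ee_pos: [0.5533, -0.2065, 0.1529]
eef_rot: [3.141, 0.001, 0.079]
force: [-0.2, -0.7, -0.2]
grip_width: 0.0481
```

```bash
python3 - <<'E'
from h import *
np.set_printoptions(precision=4,suppress=True)
o=bot.get_obs();print(o['ee_pos'],o['eef_rot'],o['force'],o['grip_width'])
snap('wrist','w5');snap('side','s5');crop('s5',250,180,370,300,5,'c8')
E
```

```text
[ 0.5533 -0.2065  0.1529] [3.1415 0.0012 0.0791] [-0.203  -0.6646 -0.1669] 0.04811142982132443
```

View pics/w5.png

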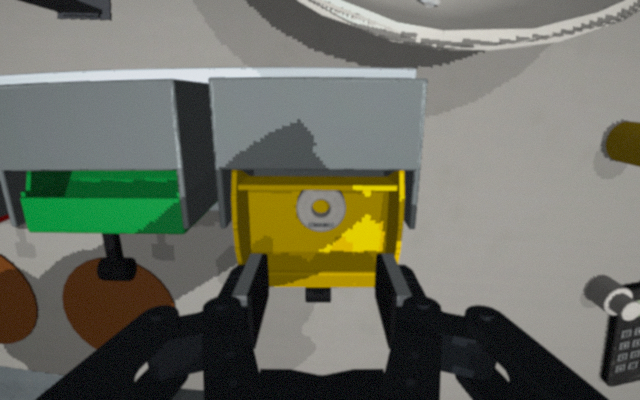

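View pics/c8.png

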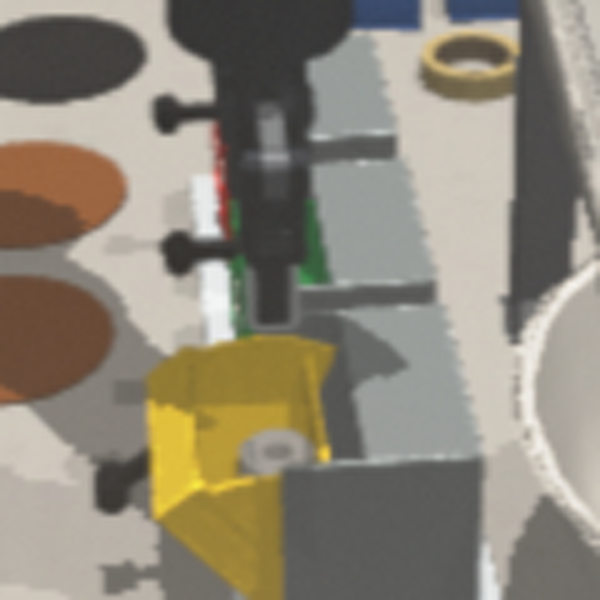

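```bash
python3 - <<'E'
from h import *
np.set_printoptions(precision=4,suppress=True)
f=np.load('pics/w5.npz');print('cam',-f['R'].T@f['t'])
for u in ((321,209),(297,209),(345,209),(321,187),(321,231)): print(u,w('w5',*u,z=.07))
E
```

```text
cam [ 0.6272 -0.2004  0.2952]
(321, 209) [ 0.5543 -0.2057  0.07  ]
(297, 209) [ 0.553  -0.1893  0.07  ]
(345, 209) [ 0.5555 -0.222   0.07  ]
(321, 187) [ 0.5697 -0.2044  0.07  ]
(321, 231) [ 0.5382 -0.2069  0.07  ]
```

carry_out([
  [0.001, 0, 0.03, 0, 0.048],
  [0, 0, 0.03, 0, 0.048],
  [0, 0, 0.02, 0, 0.048],
  [0, 0, 0.01, 0, 0.048],
  [0, 0, 0.003, 0, 0.048],
  [0, 0, 0, 0, 0.048],
  [0, 0, 0, 0, 0.048],
])

```text
clock: 8.72
ee_pos: [0.5559, -0.2064, 0.0605]
eef_rot: [3.141, -0.001, 0.08]
force: [0.0, -0.9, 0.3]
grip_width: 0.0479
```

```bash
python3 - <<'E'
from h import *
np.set_printoptions(precision=4,suppress=True)
o=bot.get_obs();print(o['ee_pos'],o['eef_rot'],o['force'],o['grip_width'])
snap('wrist','w6');snap('side','s6');crop('s6',260,220,350,310,7,'c9')
E
```

```text
[ 0.5559 -0.2064  0.0605] [ 3.141  -0.0012  0.0798] [ 0.0181 -0.8709  0.2876] 0.04789135834925374
```

View pics/w6.png

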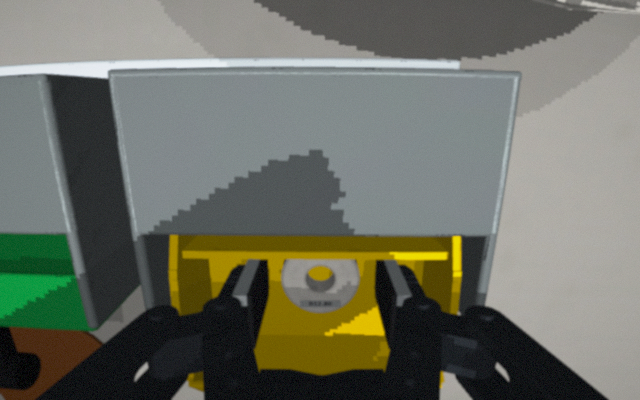

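View pics/c9.png

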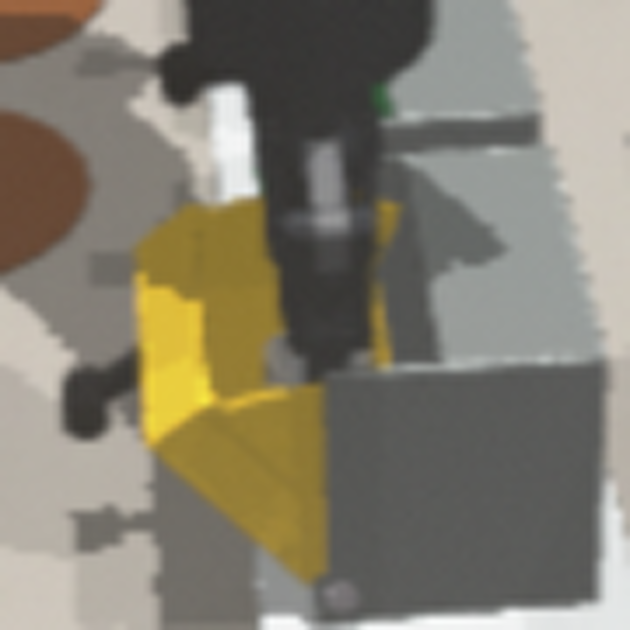

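The ring at (320,284) is centred between the jaws, with no contact force. Closing.

carry_out([
  [0, 0, 0.0015, 0, 0.042],
  [0, 0, 0, 0, 0.03],
  [0, 0, 0, 0, 0.025],
  [0, 0, 0, 0, 0.025],
  [0, 0, 0, 0, 0.025],
  [0, 0, 0, 0, 0.025],
], squeeze=35)

```text
clock: 9.57
ee_pos: [0.5555, -0.206, 0.0585]
eef_rot: [-3.141, -0.0, 0.08]
force: [-1.1, 1.3, 4.8]
grip_width: 0.0315
```

carry_out([
  [0, 0, -0.003, 0, 0.025],
  [0, 0, -0.007, 0, 0.025],
  [0, 0, -0.01, 0, 0.025],
  [0, 0, 0, 0, 0.025],
])

```text
clock: 10.07
ee_pos: [0.5561, -0.2066, 0.0793]
eef_rot: [3.141, -0.002, 0.08]
force: [0.7, -0.1, -1.0]
grip_width: 0.0316
```

```bash
python3 - <<'E'
from h import *
np.set_printoptions(precision=4,suppress=True)
o=bot.get_obs();print(o['ee_pos'],o['eef_rot'],o['force'],o['grip_width'])
snap('wrist','w7');crop('w7',160,220,480,400,2.5,'c10')
E
```

```text
[ 0.5561 -0.2066  0.0793] [ 3.1406 -0.0017  0.0798] [ 0.7451 -0.0524 -0.9641] 0.03157836837994867
```

View pics/c10.png

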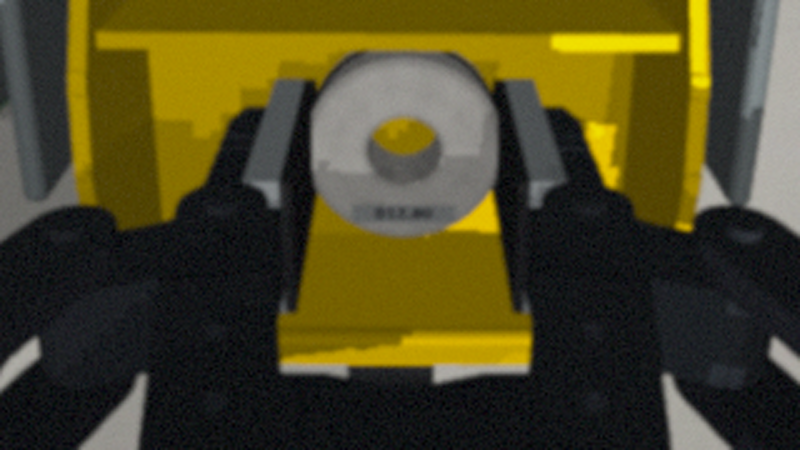

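Ring held level. Lifting out.

carry_out([
  [0, 0, -0.02, 0, 0.025],
  [0, 0, -0.03, 0, 0.025],
  [0, 0, -0.03, 0, 0.025],
  [0, 0, -0.03, 0, 0.025],
  [0, 0, 0, 0, 0.025],
  [0, 0, 0, 0, 0.025],
])

```text
clock: 10.88
ee_pos: [0.555, -0.2057, 0.1881]
eef_rot: [-3.141, 0.0, 0.08]
force: [-0.0, 0.6, -0.8]
grip_width: 0.0314
```

```bash
python3 - <<'E'
from h import *
np.set_printoptions(precision=4,suppress=True)
o=bot.get_obs();print(o['ee_pos'],o['eef_rot'],o['force'],o['grip_width'])
rows([.413,.307,.19],1.08,14)
E
```

```text
[ 0.555  -0.2057  0.1881] [-3.1408  0.0005  0.0799] [-0.0341  0.6257 -0.7772] 0.03137146476773423
[-0.007, -0.037, -0.0, -0.071]
[-0.005, -0.038, -0.0, -0.071]
[-0.002, -0.038, -0.0, -0.071]
[0.001, -0.038, -0.0, -0.071]
[0.004, -0.038, -0.0, -0.071]
[0.006, -0.037, -0.0, -0.071]
[0.009, -0.037, -0.0, -0.071]
[0.012, -0.036, -0.0, -0.071]
[0.014, -0.035, -0.0, -0.071]
[0.017, -0.034, -0.0, -0.071]
[0.019, -0.033, -0.0, -0.071]
[0.021, -0.031, -0.0, -0.071]
[0.024, -0.03, -0.0, -0.071]
[0.026, -0.028, -0.0, -0.071]
```

carry_out([
  [-0.007, -0.037, 0, -0.071, 0.025],
  [-0.005, -0.038, 0, -0.071, 0.025],
  [-0.002, -0.038, 0, -0.071, 0.025],
  [0.001, -0.038, 0, -0.071, 0.025],
  [0.004, -0.038, 0, -0.071, 0.025],
  [0.006, -0.037, 0, -0.071, 0.025],
  [0.009, -0.037, 0, -0.071, 0.025],
  [0.012, -0.036, 0, -0.071, 0.025],
  [0.014, -0.035, 0, -0.071, 0.025],
  [0.017, -0.034, 0, -0.071, 0.025],
  [0.019, -0.033, 0, -0.071, 0.025],
  [0.021, -0.031, 0, -0.071, 0.025],
  [0.024, -0.03, 0, -0.071, 0.025],
  [0.026, -0.028, 0, -0.071, 0.025],
  [0, 0, 0, 0, 0.025],
  [0, 0, 0, 0, 0.025],
])

```text
clock: 12.88
ee_pos: [0.4158, 0.3058, 0.1876]
eef_rot: [-3.141, 0.002, 1.073]
force: [-0.3, -0.3, -1.7]
grip_width: 0.0319
```

```bash
python3 - <<'E'
from h import *
np.set_printoptions(precision=4,suppress=True)
o=bot.get_obs();print(o['ee_pos'],o['eef_rot'],o['force'],o['grip_width'])
snap('wrist','w8');snap('side','s8')
E
```

```text
[0.4158 0.3058 0.1876] [-3.1415  0.0023  1.073 ] [-0.3497 -0.2687 -1.7016] 0.03186131184411385
```

View pics/w8.png

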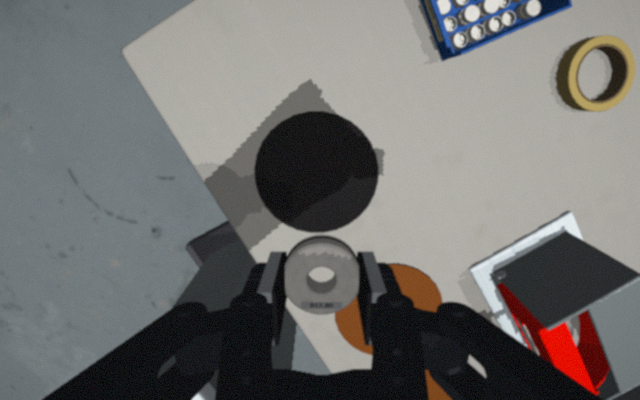

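View pics/s8.png

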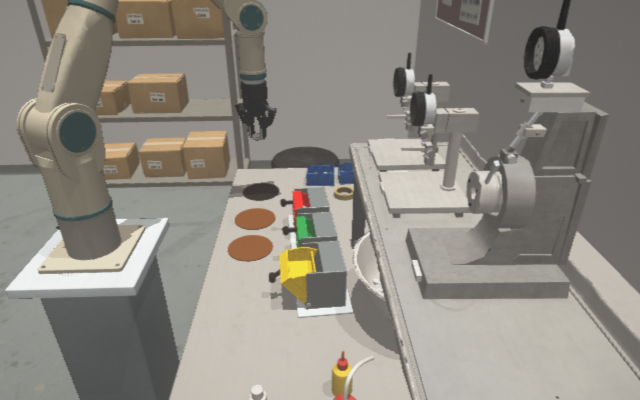

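Ring held at (321,276); black pad centre at (317,172) in the wrist view. The side view shows the yellow bin open and red and green shut.

```bash
python3 - <<'E'
from h import *
np.set_printoptions(precision=4,suppress=True)
for u in ((317,172),(255,172),(379,172),(317,112),(317,232)): print(u,w('w8',*u,z=.004))
E
```

```text
(317, 172) [0.4139 0.314  0.004 ]
(255, 172) [0.3618 0.3425 0.004 ]
(379, 172) [0.466  0.2857 0.004 ]
(317, 112) [0.4408 0.3629 0.004 ]
(317, 232) [0.3843 0.2601 0.004 ]
```

carry_out([
  [0.003, -0.004, 0.03, 0, 0.025],
  [0, 0, 0.04, 0, 0.025],
  [0, 0, 0.04, 0, 0.025],
  [0, 0, 0.04, 0, 0.025],
  [0, 0, 0.02, 0, 0.025],
  [0, 0, 0.007, 0, 0.025],
  [0, 0, 0, 0, 0.025],
  [0, 0, 0, 0, 0.025],
])

```text
clock: 13.98
ee_pos: [0.4148, 0.3116, 0.0122]
eef_rot: [3.141, -0.001, 1.073]
force: [-0.0, -0.6, -0.9]
grip_width: 0.0316
```

carry_out([
  [0, 0, 0.003, 0, 0.025],
  [0, 0, 0.002, 0, 0.025],
  [0, 0, 0, 0, 0.025],
])

```text
clock: 14.35
ee_pos: [0.414, 0.3115, 0.0063]
eef_rot: [-3.141, -0.0, 1.074]
force: [-0.2, 0.2, -0.5]
grip_width: 0.0316
```

carry_out([
  [0, 0, 0.0015, 0, 0.025],
  [0, 0, 0, 0, 0.025],
])

```text
clock: 14.6
ee_pos: [0.4141, 0.3114, 0.0049]
eef_rot: [-3.142, -0.0, 1.074]
force: [-0.6, -0.9, 1.1]
grip_width: 0.0314
```

Contact is starting. One more mm, then release and retreat.

carry_out([
  [0, 0, 0.0005, 0, 0.03],
  [0, 0, 0, 0, 0.038],
  [0, 0, 0, 0, 0.045],
  [0, 0, 0, 0, 0.05],
  [0, 0, 0, 0, 0.05],
  [0, 0, -0.01, 0, 0.05],
  [0, 0, -0.03, 0, 0.05],
  [0, 0, -0.05, 0, 0.05],
  [0, 0, -0.05, 0, 0.05],
  [0, 0, -0.04, 0, 0.05],
  [0, 0, 0, 0, 0.05],
  [0, 0, 0, 0, 0.05],
])

```text
clock: 16.1
ee_pos: [0.4134, 0.3114, 0.1842]
eef_rot: [-3.141, 0.0, 1.074]
force: [-0.9, -0.1, -1.1]
grip_width: 0.0501
```

```bash
python3 - <<'E'
from h import *
np.set_printoptions(precision=4,suppress=True)
o=bot.get_obs();print(o['ee_pos'],o['eef_rot'],o['force'],o['grip_width'])
snap('wrist','w9');snap('side','s9')
crop('s9',220,160,380,320,3.7,'c12')
E
```

```text
[0.4134 0.3114 0.1842] [-3.1408  0.0002  1.0741] [-0.8693 -0.0693 -1.0996] 0.05008252504373835
```

View pics/w9.png

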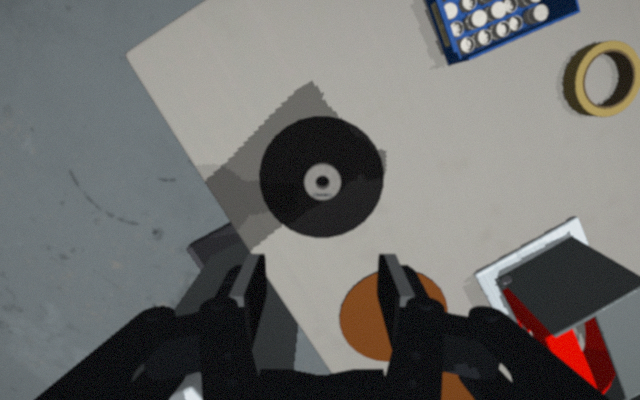

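View pics/c12.png

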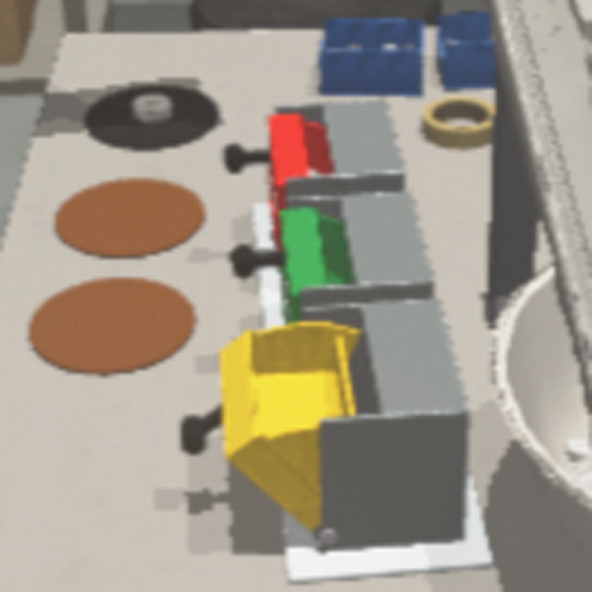

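The ring is on the pad at wrist (322,182), with the pad centre near (322,177). Yellow is open, red and green are shut. Checking flatness by depth, then handing in.

```bash
python3 - <<'E'
from h import *
np.set_printoptions(precision=4,suppress=True)
for u in ((310,182),(334,182),(322,170),(322,194),(285,182)): print(u,w('w9',*u))
print(w('w9',322,182,z=.016),w('w9',322,177,z=.004))
bot.job_done()
E
```

```text
(310, 182) [0.4032 0.3176 0.0161]
(334, 182) [0.4225 0.307  0.0159]
(322, 170) [0.4182 0.3222 0.0163]
(322, 194) [0.4074 0.3023 0.016 ]
(285, 182) [0.3804 0.3266 0.0039]
[0.4128 0.3123 0.016 ] [0.4138 0.3141 0.004 ]
the job is handed in; nothing more can be done
```

I tilted the yellow bin forward to its stop by its handle, took the steel ring out, and laid it flat on the black pad. I handed the job in at about 16 s of the 51 s allowed; the hand-in gives no verdict.

- **Ring:** its top measured 15.9–16.3 mm high at four points around the rim, so it lies flat. Its centre was about 2 mm from the pad's centre by the wrist camera.
- **Bins:** in the last side view the yellow bin was still open and the red and green bins were shut. I judged this by eye and did not measure the joint angles.
- **Gripper:** it was open and raised to about 0.18 m, touching nothing, when I handed in.

**One reading disagreed:** the fingers closed to 31.5 mm on the 34 mm ring. The ring still held level and did not slip on the way to the pad.

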